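# Clear the pots off the germination chamber, then open and hold its cover

### The job

Clear the two empty clay pots off the germination chamber's cover by nesting them, one after the other, into the same-sized pot on the bench, so that the three make one upright stack there. Then, before touching the catch, tug the cover up by its bar handle to learn whether it is caught; if it is, push the catch's thumb slide all the way over and take the handle again. Raise the cover to about 45 degrees and finish while still holding it there (let go, it falls shut); leave the flask, tomato and dish where they are.

Things in the scene. Friction and masses are not known exactly. Their poses are not given: they have to be found in the camera images.
- chamber: Bench germination chamber, fixed: white housing 290 (x) x 280 (y) x 80 mm high with a hinged, clear, grey-framed cover over its rear part and, on the front deck, an aluminium catch housing with a black thumb slide. Origin: centre of its underside on the bench. Its -x axis is the front, towards the robot; z up. The shut cover's flat top is 100 mm above the bench and spans x from -85 to +140 mm, y +-138 mm.
- cover (a joint): Hinge of the cover, rad: 0 shut, grows as the front edge rises, stop at 1.2. It has no stay: let go, it falls shut from any angle. The cover weighs about 0.42 to 0.84 kg (2.5 to 5 N at the handle). If the catch holds it, it has only some 7 mm of play at the front (about 0.03 rad, 5 mm at the handle) and then stops dead; if not, it lifts freely. The catch is inside the housing and cannot be seen; some days it is caught, some days not.
- cover_hinge (a point): A point on the cover's hinge axis, which lies along the chamber's y, at chamber x +135, y 0, z 85 mm; fixed.
- cover_handle (a point): Centre of the cover's bar handle: round steel bar 11 mm thick, 110 mm long along the chamber's y, on two posts 50 mm to either side of its centre, 35 mm above the cover's top; with the cover shut at chamber x -45, z 135 mm. It moves with the cover, at 187 mm from the hinge axis (180 mm ahead, 50 mm above when shut). Its axes turn with the cover.
- release (a joint): Thumb slide of the catch, m: 0 as found, whether the cover is caught or not; grows as it is pushed along the chamber's +y (towards the left seen from the robot), 0.020 at its end stop. At the stop the bolt is drawn fully back and a caught cover is free. Takes about 2.5 N; it and the bolt stay where they are left.
- release_knob (a point): Centre of the thumb slide's black knob: 14 (x) x 16 (y) x 22 mm high, its top 130 mm above the bench, standing on the catch housing, whose flat top is 106 mm above the bench (a steel lip of the cover reaches to 111 mm, from 8 mm behind the knob). As found at chamber x -118.5, y -10, z 119 mm; moves with the slide.
- pot_a_mid (a point): Clay seedling pot, one of two standing upright on the cover: 60 mm tall, straight collar 60 mm across and 22 mm high at the top (mouth 54 mm wide), below it tapering to a 34 mm foot; walls 3 mm; 70 to 120 g. This point: on its axis, 30 mm above its foot; z axis up. Nested, a pot's collar rests on the rim of the pot below, 22 mm higher, with some 2 mm of side play.
- pot_b_mid (a point): The other clay pot on the cover, equal to pot_a in all; either may be nested first.
- pot_c_mid (a point): The equal third clay pot, standing alone on the bench to the left or the right of the chamber: the bottom of the stack. This point: on its axis, 30 mm above its foot.
- flask_top (a point): Centre of the mouth of a clear conical flask, 76 mm across the foot, 110 mm tall, on the bench on the side where pot_c is not. Leave it alone.
- tomato: Tomato, 68 mm across, 55 mm tall, on the bench to one side, farther out. Leave it alone.
- dish: Closed petri dish, 90 mm across, 15 mm tall, on the bench on the other side, farther out. Leave it alone.

How it is judged:
By the outcome, as a careful person would: the job done as asked, in the order asked, and still so for the second after the job is handed in, while the arm keeps its last pose, push and grip.
It also fails if it takes over 72 s, if anything falls off the work surface, if the arm or the gripper's body presses on something with over 40 N, if the wrist force passes 120 N, or if a joint passes its speed limit or range.

### The arm

A 6-joint arm with a two-finger parallel gripper is mounted at the origin on the work surface. World frame = base frame: x ahead of the robot, y to its left, z up, the work surface at z = 0. Lengths are in mm, angles in degrees, forces in N, time in s.
With the tool pointing down it reaches from about 350 to 850 mm from the base axis. Payload 8.1 kg.
Tool frame: the origin (TCP) lies on the centre line of the jaws, within the pads' length; the fingertips stand 11 mm ahead of it and the grasp point (between the pads) lies 8 mm behind it; z points along the fingers, y is the direction in which the jaws open and shut (so a half turn about z gives the same grasp; the last joint's range is limited). The gripper opens to 85 mm and grips with 20 to 120 N. Pads are 22 mm wide; open, the fingers measure 114 mm over their backs; the gripper's body (76 mm by 85 mm) begins 54 mm behind the grasp point. The pads swing forward as they close: fully open they stand 13 mm farther back than shut.
Start: joints at [-74.106, 7.471, 85.268, -0, 87.261, -4.893], TCP at [212.956, -560.941, 242.292] pointing down, gripper open.
Joint ranges: [-169.43, 169.43], [-51.17, 129.36], [1.28, 143.12], [-76.62, 256.62], [0, 156.53], [-152.29, 152.29]. Speed limits (degrees/s): [136.94, 136.94, 159.86, 180, 180, 180].

### API

Orientations are given as [roll, pitch, yaw] about the fixed x, y, z axes, in that order (R = Rz(yaw) Ry(pitch) Rx(roll)).
In Python, from bench import telemetry, viewer, r gives the robot as it stands.
- The arm moves only by the shell command python3 -m inch 'ROWS' [FORCE]. ROWS is JSON, a list of rows, each a list of 3 entries, a list of its own where there are three numbers: the shift along the tool's x, y, z in cm, then the turn, a rotation vector about the tool's x, y, z in rad, then the opening, from 0 (shut) to 1 (fully open). A call has 1 to 20 rows; each row is the pose to reach, as a shift and turn from the pose commanded when the call began, along the tool's axes at that moment; what a row does not reach only later rows make up. A row lasts 1/10 s, in which the tool goes at most 50 mm and 8.59 degrees, less where a joint would pass 70% of its speed; a pose out of reach is approached as far as the arm can. A call with a gripper value outside its range is refused whole. The fingers move at their own pace and stop on an object; FORCE is the grip in N (left out, the last holds). Time passes only in rows, so rows that repeat a pose let the fingers close. It gives the time, the measured TCP pose, the force and the opening at its end, in the units of the state.
- telemetry.sense(): the state, without advancing time (a new reading comes with each control period).
- viewer.snapshot(name): name is "scene" or "top" or "wrist"; returns the picture (400x640x3 uint8, red, green, blue); there is no depth.
- viewer.camera_model(name): a dict with "fx", "fy", "cx", "cy" (pixels), "cam_to_world" (4x4, takes a point from camera to world coordinates); the wrist camera has in their place "mount" (4x4, takes a point from camera to tool coordinates, whose origin is the TCP and whose axes are the flange's). Camera axes: x right, y down, z forward; pixel columns grow to the right and rows downward; lengths in mm; the calibration is good to about 2 mm. A picture is of the moment at which its call begins: read the wrist's pose just before it. camera_model takes no time and is no camera call.
- r.hand_in(): hands the job in, once; it reports no verdict.
The state is a dict: "time": time; "joint_pos": joint angles; "qd": joint speeds; "joint_efforts": joint torques, N m; "tool_pos": TCP position; "tcp_rot": TCP orientation; "ft_force": force on the tool from outside, world axes, zero at the start; "wrist_torque": the same for the moment, N m; "finger_gap": finger opening in mm.
Only numpy, scipy, OpenCV 4.12 (cv2) and the standard library are available. Lean on these libraries where they do the work, as an engineer would, in place of code of your own. Each camera call takes 0.05 s, during which the arm holds its last target.

## Working session

There is one attempt and no reset: what is moved stays moved. The work goes in short steps, Python scripts to look and compute and a shell command to move; the robot and the scene stay as the last step left them, time stands still between calls to the robot, and variables do not carry over. Pictures are saved under pics/ and viewed, and the job is handed in when it is done.

```bash
ls; mkdir -p pics; python3 - <<'E'
from bench import telemetry, viewer, r
import cv2,json
s=telemetry.sense();print(s)
for n in ("scene","top"):
    im=viewer.snapshot(n);cv2.imwrite(f"pics/{n}0.png",im[:,:,::-1]);m=viewer.camera_model(n);print(n,m)
print(viewer.camera_model("wrist"))
E
```

```text
pics
{'time': 0.0, 'joint_pos': array([-7.41061679e+01,  7.51636131e+00,  8.53307768e+01, -1.69551823e-03,
        8.72603748e+01, -4.89316684e+00]), 'qd': array([ 0.06957759, -0.04515324, -0.03124851, -0.04789275, -0.02864172,
        0.11978684]), 'joint_efforts': array([ 9.44142594e-04, -5.69398069e+01, -5.00552559e+01, -1.53831497e-04,
        1.45626845e-02, -1.44214675e-05]), 'tool_pos': array([ 212.79974679, -560.42305588,  241.21698652]), 'tcp_rot': array([-1.79892734e+02, -7.48339444e-03,  2.07870745e+01]), 'ft_force': array([-0.10216223,  0.07962312, -0.82343045]), 'wrist_torque': array([-0.02986432,  0.00858902, -0.0055582 ]), 'finger_gap': 85.26873953293216}
scene {'fx': 412.90853927988525, 'fy': 412.90853927988525, 'cx': 320.4133802905249, 'cy': 205.63976989693884, 'cam_to_world': array([[-6.95340775e-01,  5.93540822e-01, -4.05228946e-01,
         1.02540737e+03],
       [ 7.18664554e-01,  5.77971479e-01, -3.86613797e-01,
         4.10647727e+02],
       [ 4.73970251e-03, -5.60052017e-01, -8.28443887e-01,
         1.00374335e+03],
       [ 0.00000000e+00,  0.00000000e+00
[... 263 characters left out ...]
9.99958610e-01,  4.63792140e-03, -7.82744520e-03,
        -1.53758590e+01],
       [ 7.08075078e-03, -1.43540865e-01, -9.89619060e-01,
         1.26006837e+03],
       [ 0.00000000e+00,  0.00000000e+00,  0.00000000e+00,
         1.00000000e+00]])}
{'fx': 346.49540500656286, 'fy': 346.49540500656286, 'cx': 324.25186457882, 'cy': 199.51835801857925, 'mount': array([[ 9.47875366e-04, -9.54635891e-01, -2.97774105e-01,
         7.56084492e+01],
       [ 9.99999519e-01,  8.29575920e-04,  5.23658571e-04,
        -5.79640107e-01],
       [-2.52877040e-04, -2.97774458e-01,  9.54636218e-01,
        -1.31485877e+02],
       [ 0.00000000e+00,  0.00000000e+00,  0.00000000e+00,
         1.00000000e+00]])}
```

View pics/scene0.png

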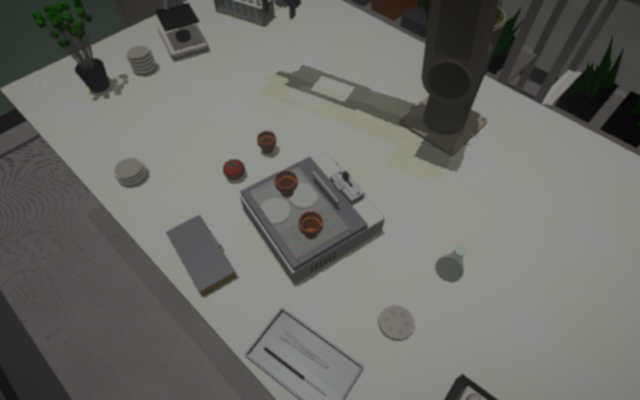

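View pics/top0.png

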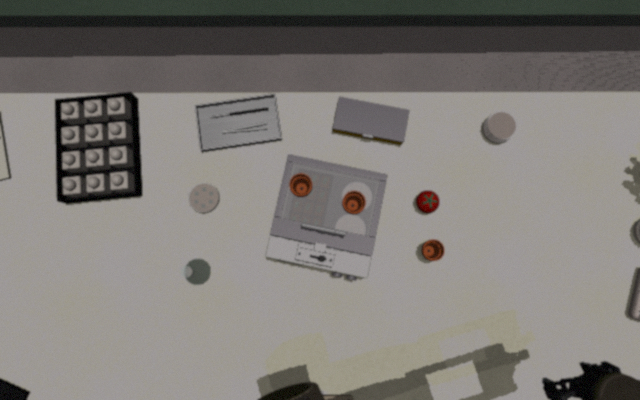

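```bash
python3 - <<'E'
import cv2,numpy as np
im=cv2.imread("pics/top0.png")
c=cv2.resize(im[145:290,255:455],None,fx=4,fy=4,interpolation=cv2.INTER_CUBIC)
c=cv2.convertScaleAbs(c,alpha=1.5); cv2.imwrite("pics/topc.png",c)
hsv=cv2.cvtColor(im,cv2.COLOR_BGR2HSV)
m=((hsv[...,0]<14)&(hsv[...,1]>110)&(hsv[...,2]>40)).astype(np.uint8)*255
for n in("top0","scene0"):
    im=cv2.imread(f"pics/{n}.png");hsv=cv2.cvtColor(im,cv2.COLOR_BGR2HSV)
    m=(((hsv[...,0]<14)|(hsv[...,0]>174))&(hsv[...,1]>110)&(hsv[...,2]>40)).astype(np.uint8)
    k,l,st,ce=cv2.connectedComponentsWithStats(m)
    for i in range(1,k):
        if st[i,4]>100: print(n,st[i],ce[i])
E
```

```text
top0 [290 173  22  24 397] [300.44584383 184.61712846]
top0 [416 191  23  22 334] [426.78143713 201.59281437]
top0 [343 192  22  22 387] [353.48837209 202.31782946]
top0 [422 240  22  21 356] [432.22752809 249.88483146]
scene0 [372   0  46  20 592] [392.72972973   6.75168919]
scene0 [224 161  19  15 176] [233.18181818 168.82954545]
scene0 [275 175  22  14 160] [286.25625 181.36875]
scene0 [299 214  24  19 315] [310.75873016 223.3968254 ]
```

View pics/topc.png

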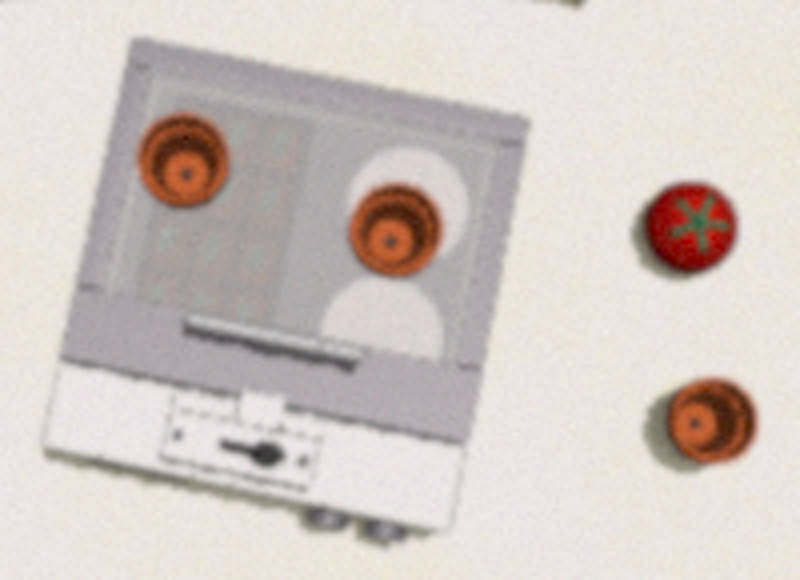

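```bash
cat > h.py <<'E'
import numpy as np,cv2
from bench import telemetry, viewer
from scipy.spatial.transform import Rotation as Ro
def toolT(s=None):
    s=s or telemetry.sense()
    T=np.eye(4);T[:3,:3]=Ro.from_euler('xyz',s['tcp_rot'],degrees=True).as_matrix();T[:3,3]=s['tool_pos'];return T
def ray(m,u,v,z,T=None):
    C=m["cam_to_world"] if T is None else T@m["mount"]
    d=C[:3,:3]@np.array([(u-m["cx"])/m["fx"],(v-m["cy"])/m["fy"],1])
    o=C[:3,3];return o+d*(z-o[2])/d[2]
def proj(m,p,T=None):
    C=m["cam_to_world"] if T is None else T@m["mount"]
    q=np.linalg.inv(C)@np.append(p,1);return q[0]/q[2]*m["fx"]+m["cx"],q[1]/q[2]*m["fy"]+m["cy"]
# world->chamber pose
E
python3 - <<'E'
from h import *
m=viewer.camera_model("top")
def c(u,v,z): return ray(m,255+u/4-.375,145+v/4-.375,z)
for n,a in dict(A=(184,160,160),B=(396,230,160),C=(712,421,60),cRL=(132,40,100),cRR=(530,120,100),cFR=(465,440,100),cFL=(62,362,100),hFL=(43,452,80),hFR=(450,530,80),h1=(183,320,135),h2=(360,355,135),knob=(268,454,130),tom=(691,227,30)).items(): print(n,c(*a).round(1))
P=lambda *a:c(*a)
cs=[P(132,40,100),P(530,120,100),P(465,440,100),P(62,362,100)]
loc=np.array([[140,138],[140,-138],[-85,-138],[-85,138.]])
# rigid fit
W=np.array(cs)[:,:2];a=loc-loc.mean(0);b=W-W.mean(0)
th=np.arctan2((a[:,0]*b[:,1]-a[:,1]*b[:,0]).sum(),(a*b).sum())
R=np.array([[np.cos(th),-np.sin(th)],[np.sin(th),np.cos(th)]])
t=W.mean(0)-R@loc.mean(0);print(np.degrees(th),t,(W-(loc@R.T+t)).round(1))
for p in((-45,0),(-118.5,-10),(-145,140),(-145,-140)):print(p,R@np.array(p)+t)
E
```

```text
A [660.8  25.5 160. ]
B [ 614.9 -109.2  160. ]
C [ 497.7 -331.5   60. ]
cRL [756.   63.2 100. ]
cRR [ 699.4 -206.3  100. ]
cFR [ 484.2 -157.4  100. ]
cFL [537.  108.4 100. ]
hFL [478.5 122.6  80. ]
hFR [ 425.4 -148.6   80. ]
h1 [560.8  27.  135. ]
h2 [537.6 -86.8 135. ]
knob [474.8 -27.3 130. ]
tom [ 636.7 -330.3   30. ]
-11.825976636474186 [592.226133   -42.40813431] [[-1.5 -0.8]
 [-1.6 -0.1]
 [ 3.4  2.6]
 [-0.3 -1.7]]
(-45, 0) [548.18127717 -33.18584207]
(-118.5, -10) [474.19194769 -27.91051049]
(-145, 140) [478.99539561 124.33658107]
(-145, -140) [ 421.61224389 -149.7202997 ]
```

```bash
cat >> h.py <<'E'
def plan(p,yaw=None,T=None):
    T=toolT() if T is None else T
    d=T[:3,:3].T@(np.array(p)-T[:3,3])/10
    w=np.zeros(3)
    if yaw is not None:
        R=Ro.from_euler('xyz',[180,0,yaw],degrees=True).as_matrix()
        w=Ro.from_matrix(T[:3,:3].T@R).as_rotvec()
    print("shift cm",d.round(2),"turn",w.round(3))
def wshot(name):
    s=telemetry.sense();im=viewer.snapshot("wrist");cv2.imwrite(f"pics/{name}.png",im[:,:,::-1]);T=toolT(s);np.save(f"pics/{name}.npy",T);print(s['tool_pos'].round(1),s['tcp_rot'].round(2),s['finger_gap']);return im,T
E
python3 -c "
from h import *
plan((620,-100,290),78.3)"
```

```text
shift cm [ 54.41 -28.61  -4.81] turn [-1.000e-03 -1.000e-03 -1.004e+00]
```

```bash
python3 -m inch '[[[4,-2,-4.8],[0,0,-0.1],1],[[54.4,-28.6,-4.8],[0,0,-1.004],1],[[54.4,-28.6,-4.8],[0,0,-1.004],1],[[54.4,-28.6,-4.8],[0,0,-1.004],1],[[54.4,-28.6,-4.8],[0,0,-1.004],1],[[54.4,-28.6,-4.8],[0,0,-1.004],1],[[54.4,-28.6,-4.8],[0,0,-1.004],1],[[54.4,-28.6,-4.8],[0,0,-1.004],1],[[54.4,-28.6,-4.8],[0,0,-1.004],1],[[54.4,-28.6,-4.8],[0,0,-1.004],1],[[54.4,-28.6,-4.8],[0,0,-1.004],1],[[54.4,-28.6,-4.8],[0,0,-1.004],1],[[54.4,-28.6,-4.8],[0,0,-1.004],1],[[54.4,-28.6,-4.8],[0,0,-1.004],1],[[54.4,-28.6,-4.8],[0,0,-1.004],1],[[54.4,-28.6,-4.8],[0,0,-1.004],1],[[54.4,-28.6,-4.8],[0,0,-1.004],1]]'; python3 -c "
from h import *
wshot('w1')"
```

```text
time: 1.8
tool_pos: [619.4, -101.7, 290.3]
tcp_rot: [-180.0, 0.0, 78.2]
ft_force: [0.9, 0.2, 0.1]
finger_gap: 85.7
[ 619.4 -101.7  290.3] [-1.7999e+02  1.0000e-02  7.8220e+01] 85.66525000637878
```

View pics/w1.png

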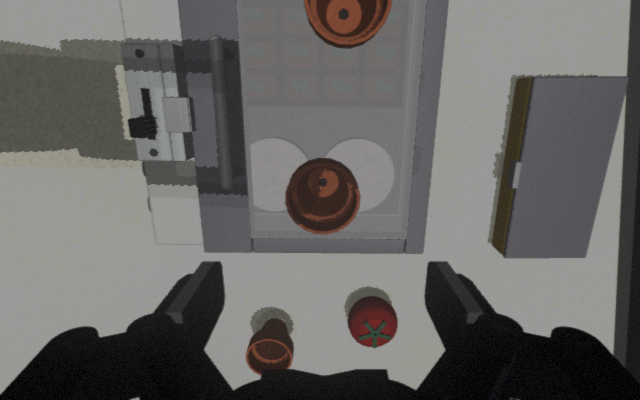

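```bash
python3 - <<'E'
from h import *
m=viewer.camera_model("wrist");T=np.load("pics/w1.npy");im=cv2.imread("pics/w1.png")
hsv=cv2.cvtColor(im,cv2.COLOR_BGR2HSV)
k=(((hsv[...,0]<16)|(hsv[...,0]>174))&(hsv[...,1]>90)&(hsv[...,2]>30)).astype(np.uint8)
k=cv2.morphologyEx(k,cv2.MORPH_OPEN,np.ones((3,3)))
cs,_=cv2.findContours(k,cv2.RETR_EXTERNAL,cv2.CHAIN_APPROX_NONE)
for c in cs:
    if cv2.contourArea(c)<500: continue
    (e,ax,an)=cv2.fitEllipse(c);x,y,w,h=cv2.boundingRect(c)
    print((x,y,w,h),np.round(e,1),np.round(ax,1),an, [ray(m,*e,z,T).round(1) for z in(160,60)])
    # ground circle at z=160
    for z in (160,60):
        P=np.array([ray(m,*p[0],z,T)[:2] for p in c]);print(z,P.min(0).round(1),P.max(0).round(1),((P.min(0)+P.max(0))/2).round(1),(P.max(0)-P.min(0)).round(1))
# knob, handle
print('knob',ray(m,140,127,130,T),'handle',ray(m,215,40,140,T),ray(m,226,188,140,T))
th=np.radians(-11.8);R=np.array([[np.cos(th),-np.sin(th)],[np.sin(th),np.cos(th)]])
for q in ((-45,55,140),(-45,-55,140),(-118.5,-10,130)): print(proj(m,np.append(R@q[:2]+[592.2,-42.4],q[2]),T))
E
```

```text
(246, 338, 46, 35) [268.7 353.9] [31.4 44.6] 84.10794067382812 [array([ 537.5, -242.1,  160. ]), array([ 500.6, -324.3,   60. ])]
160 [ 515.5 -260.3] [ 558.3 -224.4] [ 536.9 -242.3] [42.8 35.9]
60 [ 470.1 -349.5] [ 529.3 -299.9] [ 499.7 -324.7] [59.2 49.6]
(349, 301, 48, 45) [372.8 322.1] [38.1 46.4] 67.3303451538086 [array([ 636.8, -227.5,  160. ]), array([ 637.7, -304.2,   60. ])]
160 [ 615.1 -251.5] [ 657.3 -206.5] [ 636.2 -229. ] [42.2 44.9]
60 [ 607.8 -337.3] [ 666.1 -275.2] [ 636.9 -306.3] [58.3 62.1]
(287, 163, 73, 71) [323.  196.1] [66.6 68.7] 153.88023376464844 [array([ 617.3, -103.9,  160. ]), array([ 610.9, -133.4,   60. ])]
160 [ 590.1 -135.5] [645.4 -76.8] [ 617.8 -106.2] [55.3 58.7]
60 [ 573.2 -177.1] [649.7 -96. ] [ 611.5 -136.5] [76.5 81.1]
(304, 0, 88, 47) [346.9  19.3] [48.8 91.1] 89.2279052734375 [array([659. ,  15.9, 160. ]), array([668.4,  32.1,  60. ])]
160 [632.5  -1.3] [690.1  33.2] [661.3  15.9] [57.5 34.5]
60 [631.8   8.4] [711.3  56.1] [671.6  32.3] [79.5 47.7]
knob [479.2378337  -23.43312162 130.        ] handle [562.08457088  25.43435693 140.        ] [537.41406843 -86.17260763 140.        ]
(np.float64(213.44758371970494), np.float64(47.635933708228805))
(np.float64(225.71066817848475), np.float64(189.08385995338494))
(np.float64(136.17185023348506), np.float64(133.66877454293922))
```

```bash
python3 -c "
from h import *
print(telemetry.sense()['tool_pos'],telemetry.sense()['tcp_rot'])
plan((616.5,-106.5,149))"
```

```text
[ 619.5071135  -101.6233558   290.42292365] [1.79996684e+02 7.44673090e-03 7.82154934e+01]
shift cm [-0.54 -0.2  14.14] turn [0. 0. 0.]
```

```bash
python3 -m inch '[[[-0.5,-0.2,4],[0,0,0],1],[[-0.5,-0.2,8],[0,0,0],1],[[-0.5,-0.2,11],[0,0,0],1],[[-0.5,-0.2,13],[0,0,0],1],[[-0.5,-0.2,14.1],[0,0,0],1],[[-0.5,-0.2,14.1],[0,0,0],1],[[-0.5,-0.2,14.1],[0,0,0],1]]'; python3 -c "
from h import *
wshot('w2')"
```

```text
time: 2.55
tool_pos: [617.6, -105.5, 150.6]
tcp_rot: [179.9, 0.0, 78.3]
ft_force: [0.4, -0.0, 0.2]
finger_gap: 85.4
[ 617.6 -105.5  150.6] [179.91   0.    78.28] 85.40395056157932
```

View pics/w2.png

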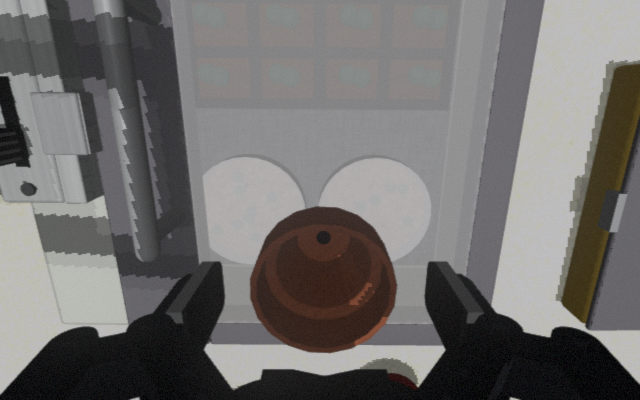

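```bash
python3 -c "
from h import *
m=viewer.camera_model('wrist');print(ray(m,323.5,281,160,np.load('pics/w2.npy')))"
python3 -m inch '[[[0,0,0.1],[0,0,0],0],[[0,0,0.1],[0,0,0],0],[[0,0,0.1],[0,0,0],0],[[0,0,0.1],[0,0,0],0],[[0,0,0.1],[0,0,0],0],[[0,0,0.1],[0,0,0],0]]' 30;  python3 -c "
from h import *
wshot('w3')"
```

```text
[ 617.49129626 -101.17761446  160.        ]
time: 3.2
tool_pos: [617.9, -105.1, 149.9]
tcp_rot: [179.9, 0.0, 78.3]
ft_force: [-1.3, 1.0, 5.7]
finger_gap: 58.5
[ 617.9 -105.1  149.9] [1.7987e+02 1.0000e-02 7.8320e+01] 58.48633137877488
```

View pics/w3.png

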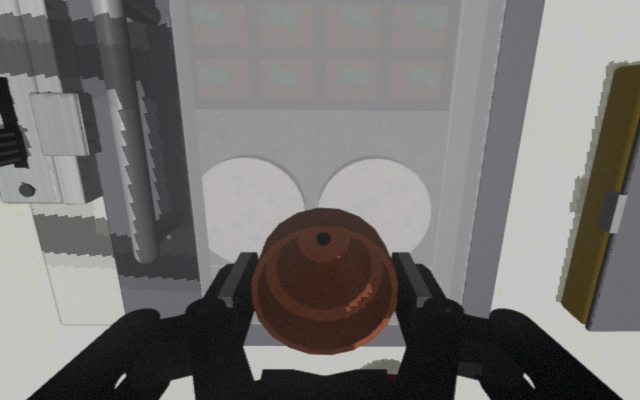

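```bash
python3 -c "
from h import *
m=viewer.camera_model('wrist')
T=np.load('pics/w3.npy')
for z in(160,):
  for p in((324,208),(324,354),(252,285),(397,285)): print(ray(m,*p,z,T), np.linalg.inv(T)@np.append(ray(m,*p,z,T),1))
T=np.load('pics/w1.npy')
for p in((323,157),(323,234),(286,196),(360,196)): print(ray(m,*p,160,T))
"
```

```text
[624.2144027 -70.5532989 160.       ] [ 35.14352251  -0.76593712 -10.08867475   1.        ]
[ 610.95442737 -134.93261564  160.        ] [-30.58714735  -0.71788056 -10.07864342   1.        ]
[589.67137427 -96.40816964 160.        ] [  2.83085445 -29.35934694 -10.14827096   1.        ]
[ 646.13705079 -108.11575661  160.        ] [  2.79707395  28.30712657 -10.01823577   1.        ]
[623.69141612 -73.41077199 160.        ]
[ 610.72747091 -135.53632422  160.        ]
[588.76831274 -97.86908741 160.        ]
[ 645.93144767 -109.73481354  160.        ]
```

```bash
python3 -c "
from h import *
plan((490,-374,245))"
```

```text
shift cm [-28.92  -7.06  -9.52] turn [0. 0. 0.]
```

```bash
python3 -m inch '[[[0,0,-2],[0,0,0],0],[[0,0,-4],[0,0,0],0],[[0,0,-7],[0,0,0],0],[[0,0,-9.5],[0,0,0],0],[[-2,-0.5,-9.5],[0,0,0],0],[[-6,-1.5,-9.5],[0,0,0],0],[[-10,-2.4,-9.5],[0,0,0],0],[[-14,-3.4,-9.5],[0,0,0],0],[[-18,-4.4,-9.5],[0,0,0],0],[[-22,-5.4,-9.5],[0,0,0],0],[[-26,-6.4,-9.5],[0,0,0],0],[[-28,-7,-9.5],[0,0,0],0],[[-28.9,-7.1,-9.5],[0,0,0],0],[[-28.9,-7.1,-9.5],[0,0,0],0],[[-28.9,-7.1,-9.5],[0,0,0],0]]';  python3 -c "
from h import *
wshot('w4')"
```

```text
time: 4.75
tool_pos: [489.6, -372.7, 243.2]
tcp_rot: [180.0, -0.0, 78.3]
ft_force: [0.3, 0.6, -1.3]
finger_gap: 58.2
[ 489.6 -372.7  243.2] [ 1.7999e+02 -4.0000e-02  7.8340e+01] 58.22889493240566
```

View pics/w4.png

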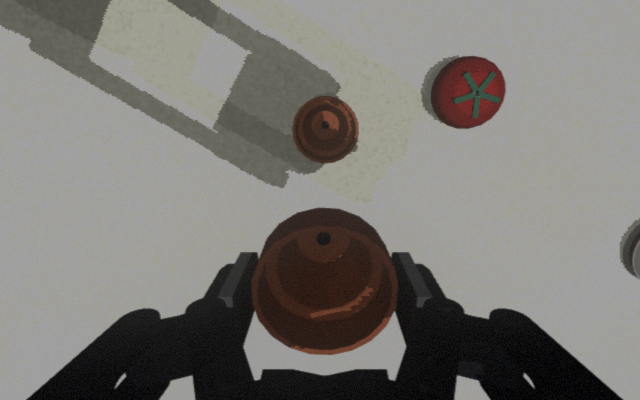

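```bash
python3 - <<'E'
from h import *
m=viewer.camera_model('wrist');T=np.load('pics/w4.npy')
for p in((325,96),(325,163),(292,130),(359,130),(325.5,129.5)): q=ray(m,*p,60,T);print(q, np.linalg.inv(T)@np.append(q,1))
C=ray(m,325.5,129.5,60,T)
print(proj(viewer.camera_model("top"),C))
# TCP target so that held centre (1.8,-0.5) sits on C
p=C-T[:3,0]*1.8+T[:3,1]*0.5; print(p)
plan((p[0],p[1],110)); plan((p[0],p[1],75))
E
```

```text
[ 504.29105608 -301.60619116   60.        ] [ 7.24551254e+01 -3.00909951e-03  1.83283191e+02  1.00000000e+00]
[ 492.4343616  -359.55133151   60.        ] [1.33094556e+01 9.10219675e-02 1.83245831e+02 1.00000000e+00]
[ 469.49446042 -324.24621164   60.        ] [ 43.25222006 -29.50832171 183.26208464   1.        ]
[ 528.26934001 -336.31436809   60.        ] [ 43.3067723   30.49271049 183.26751994   1.        ]
[ 498.96913523 -329.84777833   60.        ] [ 43.72071306   0.49025342 183.26508087   1.        ]
(np.float64(431.9949182055706), np.float64(249.39670389841146))
[ 499.09518443 -331.71167489   59.99890778]
shift cm [ 4.16  0.09 13.33] turn [0. 0. 0.]
shift cm [ 4.16  0.09 16.83] turn [0. 0. 0.]
```

```bash
python3 -m inch '[[[2,0.1,4],[0,0,0],0],[[4.2,0.1,8],[0,0,0],0],[[4.2,0.1,11],[0,0,0],0],[[4.2,0.1,12.5],[0,0,0],0],[[4.2,0.1,13.5],[0,0,0],0],[[4.2,0.1,14.5],[0,0,0],0],[[4.2,0.1,15.5],[0,0,0],0],[[4.2,0.1,16.2],[0,0,0],0],[[4.2,0.1,16.7],[0,0,0],0],[[4.2,0.1,16.8],[0,0,0],0],[[4.2,0.1,16.8],[0,0,0],0]]';  python3 -c "
from h import *
wshot('w5')"
```

```text
time: 5.9
tool_pos: [498.5, -332.8, 75.4]
tcp_rot: [180.0, -0.0, 78.3]
ft_force: [0.2, 0.6, -0.8]
finger_gap: 58.3
[ 498.5 -332.8   75.4] [179.99  -0.    78.3 ] 58.31231552876351
```

View pics/w5.png

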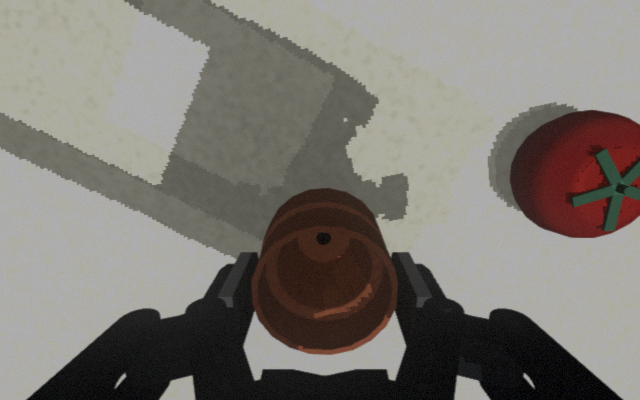

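```bash
python3 -m inch '[[[0,0,0.15],[0,0,0],0],[[0,0,0.25],[0,0,0],0],[[0,0,0.35],[0,0,0],0],[[0,0,0.35],[0,0,0],0]]'
```

```text
time: 6.35
tool_pos: [498.8, -332.7, 72.1]
tcp_rot: [180.0, 0.0, 78.3]
ft_force: [-0.1, 0.9, 1.5]
finger_gap: 58.3
```

```bash
python3 -m inch '[[[0,0,0.1],[0,0,0],0],[[0,0,0.1],[0,0,0],0]]'; python3 -m inch '[[[0,0,0],[0,0,0],0.75],[[0,0,0],[0,0,0],0.85],[[0,0,0],[0,0,0],1],[[0,0,0],[0,0,0],1],[[0,0,-3],[0,0,0],1],[[0,0,-7],[0,0,0],1],[[0,0,-11],[0,0,0],1],[[-3,0,-15],[0,0,0],1],[[-4.5,0,-17],[0,0,0],1],[[-4.5,0,-17],[0,0,0],1],[[-4.5,0,-17],[0,0,0],1]]';  python3 -c "
from h import *
wshot('w6')"
```

```text
time: 6.55
tool_pos: [499.0, -332.9, 72.0]
tcp_rot: [179.9, 0.0, 78.3]
ft_force: [-1.8, 2.5, 8.1]
finger_gap: 58.6
time: 7.65
tool_pos: [489.3, -376.9, 240.6]
tcp_rot: [180.0, -0.0, 78.3]
ft_force: [-0.6, -0.2, -0.4]
finger_gap: 85.4
[ 489.3 -376.9  240.6] [ 1.7998e+02 -1.0000e-02  7.8270e+01] 85.3970772912836
```

View pics/w6.png

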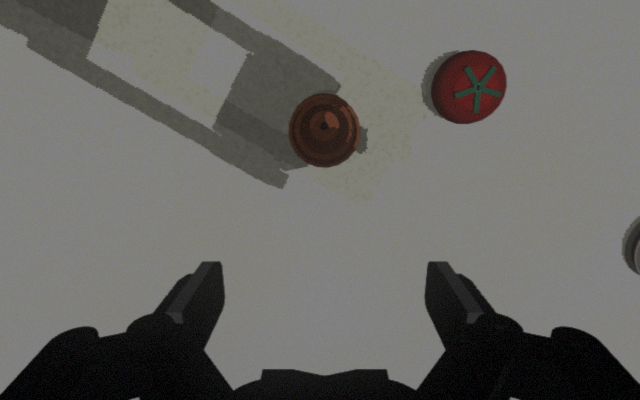

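```bash
python3 - <<'E'
from h import *
m=viewer.camera_model('wrist');T=np.load('pics/w6.npy')
print(ray(m,324.5,130,82,T))
plan((662.5,27,205)); plan((661,28,149))
E
```

```text
[ 498.28483577 -331.86313472   82.        ]
shift cm [42.98  8.83  3.47] turn [0. 0. 0.]
shift cm [43.04  8.67  9.07] turn [0. 0. 0.]
```

```bash
python3 -m inch '[[[3,0.6,0],[0,0,0],1],[[7,1.4,0],[0,0,0],1],[[12,2.5,0],[0,0,0],1],[[17,3.5,0],[0,0,0],1],[[22,4.5,0],[0,0,0],1],[[27,5.5,0],[0,0,0],1],[[32,6.6,0],[0,0,0],1],[[37,7.6,0],[0,0,0],1],[[41,8.4,1.5],[0,0,0],1],[[43,8.8,3],[0,0,0],1],[[43,8.8,3.5],[0,0,0],1],[[43,8.8,3.5],[0,0,0],1],[[43,8.8,3.5],[0,0,0],1]]';  python3 -c "
from h import *
wshot('w7')"
```

```text
time: 9.0
tool_pos: [661.9, 25.8, 205.1]
tcp_rot: [-179.9, 0.0, 78.3]
ft_force: [-0.4, -0.2, 1.0]
finger_gap: 85.6
[661.9  25.8 205.1] [-1.7991e+02  3.0000e-02  7.8280e+01] 85.58787301605699
```

View pics/w7.png

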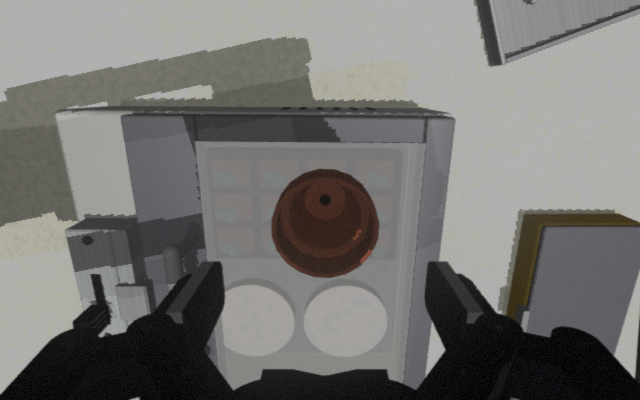

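```bash
python3 - <<'E'
from h import *
m=viewer.camera_model('wrist');T=np.load('pics/w7.npy')
for p in((325,169),(325,277),(271,223),(379,223)): print((np.linalg.inv(T)@np.append(ray(m,*p,160,T),1)).round(1))
E
```

```text
[37.8 -0.3 45.1  1. ]
[-25.4  -0.2  45.1   1. ]
[  7.7 -29.7  45.1   1. ]
[ 7.8 29.2 45.   1. ]
```

```bash
python3 -m inch '[[[0.45,0,2],[0,0,0],1],[[0.45,0,4],[0,0,0],1],[[0.45,0,5.5],[0,0,0],1],[[0.45,0,5.5],[0,0,0],1],[[0.45,0,5.5],[0,0,0],1],[[0.45,0,5.5],[0,0,0],0],[[0.45,0,5.5],[0,0,0],0],[[0.45,0,5.5],[0,0,0],0],[[0.45,0,5.5],[0,0,0],0],[[0.45,0,5.5],[0,0,0],0],[[0.45,0,5.5],[0,0,0],0]]';  python3 -c "
from h import *
wshot('w8')"
```

```text
time: 10.15
tool_pos: [664.5, 30.9, 152.8]
tcp_rot: [179.9, -0.0, 78.3]
ft_force: [-2.3, -0.8, 6.8]
finger_gap: 59.4
[664.5  30.9 152.8] [ 1.7985e+02 -3.0000e-02  7.8320e+01] 59.37407609786037
```

View pics/w8.png

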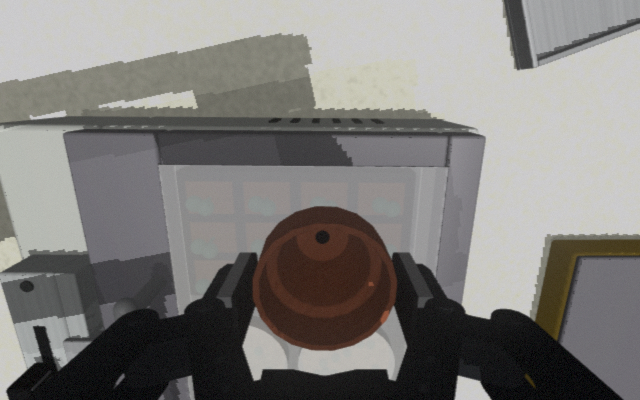

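```bash
python3 - <<'E'
from h import *
plan((498.8,-332.8,245)); plan((498.8,-332.8,99.5))
E
```

```text
shift cm [-38.97  -8.84  -9.26] turn [0. 0. 0.]
shift cm [-38.98  -8.88   5.29] turn [0. 0. 0.]
```

```bash
python3 -m inch '[[[0,0,-2],[0,0,0],0],[[0,0,-4],[0,0,0],0],[[0,0,-7],[0,0,0],0],[[0,0,-9.2],[0,0,0],0],[[-2,-0.5,-9.2],[0,0,0],0],[[-6,-1.4,-9.2],[0,0,0],0],[[-10,-2.3,-9.2],[0,0,0],0],[[-14,-3.2,-9.2],[0,0,0],0],[[-18,-4.1,-9.2],[0,0,0],0],[[-22,-5,-9.2],[0,0,0],0],[[-26,-5.9,-9.2],[0,0,0],0],[[-30,-6.8,-9.2],[0,0,0],0],[[-34,-7.7,-9.2],[0,0,0],0],[[-37,-8.4,-9.2],[0,0,0],0],[[-39,-8.85,-9.2],[0,0,0],0],[[-39,-8.85,-9.2],[0,0,0],0],[[-39,-8.85,-9.2],[0,0,0],0]]';  python3 -c "
from h import *
wshot('w9');plan((498.8,-332.8,98.8))"
```

```text
time: 11.9
tool_pos: [497.9, -333.2, 243.0]
tcp_rot: [180.0, -0.0, 78.2]
ft_force: [0.3, 1.2, -1.3]
finger_gap: 59.1
[ 497.9 -333.2  243. ] [ 1.7998e+02 -2.0000e-02  7.8250e+01] 59.1024491223284
shift cm [-1.000e-02  6.000e-02  1.442e+01] turn [0. 0. 0.]
```

View pics/w9.png

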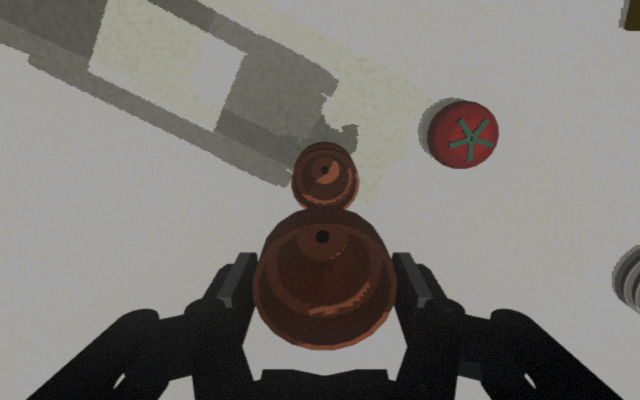

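```bash
python3 -m inch '[[[0,0,4],[0,0,0],0],[[0,0.05,7],[0,0,0],0],[[0,0.05,9.5],[0,0,0],0],[[0,0.05,10.7],[0,0,0],0],[[0,0.05,11.7],[0,0,0],0],[[0,0.05,12.7],[0,0,0],0],[[0,0.05,13.5],[0,0,0],0],[[0,0.05,14],[0,0,0],0],[[0,0.05,14.2],[0,0,0],0],[[0,0.05,14.2],[0,0,0],0]]'; python3 -m inch '[[[0,0,0.15],[0,0,0],0],[[0,0,0.25],[0,0,0],0],[[0,0,0.25],[0,0,0],0]]'
```

```text
time: 12.95
tool_pos: [498.5, -333.3, 100.9]
tcp_rot: [180.0, 0.0, 78.3]
ft_force: [-0.2, -0.5, -1.0]
finger_gap: 58.9
time: 13.25
tool_pos: [498.5, -333.3, 98.5]
tcp_rot: [180.0, 0.0, 78.3]
ft_force: [1.0, 1.0, -1.1]
finger_gap: 59.1
```

```bash
python3 -m inch '[[[0,0,0.1],[0,0,0],0],[[0,0,0.2],[0,0,0],0],[[0,0,0.2],[0,0,0],0]]';python3 -m inch '[[[0,0,0.05],[0,0,0],0],[[0,0,0.1],[0,0,0],0],[[0,0,0.1],[0,0,0],0]]'
```

```text
time: 13.55
tool_pos: [499.0, -333.5, 97.1]
tcp_rot: [179.9, 0.0, 78.3]
ft_force: [0.7, 0.5, 2.9]
finger_gap: 58.8
time: 13.85
tool_pos: [499.5, -333.9, 96.8]
tcp_rot: [179.8, 0.1, 78.3]
ft_force: [0.7, 1.3, 6.0]
finger_gap: 58.8
```

Seated at the expected height (96.8). Release, rise and look.

```bash
python3 -m inch '[[[0,0,0],[0,0,0],0.75],[[0,0,0],[0,0,0],0.85],[[0,0,0],[0,0,0],1],[[0,0,0],[0,0,0],1],[[0,0,-3],[0,0,0],1],[[0,0,-7],[0,0,0],1],[[0,0,-11],[0,0,0],1],[[-2,0,-15],[0,0,0],1],[[-4,0,-16],[0,0,0],1],[[-4,0,-16],[0,0,0],1],[[-4,0,-16],[0,0,0],1]]';  python3 -c "
from h import *
wshot('w10')
im=viewer.snapshot('scene');cv2.imwrite('pics/s1.png',cv2.resize(im[60:280,180:420,::-1],None,fx=3,fy=2.7))"
```

```text
time: 14.95
tool_pos: [490.0, -372.3, 254.7]
tcp_rot: [-180.0, -0.0, 78.3]
ft_force: [0.4, 0.7, -0.7]
finger_gap: 85.7
[ 490.  -372.3  254.7] [-1.7997e+02 -3.0000e-02  7.8260e+01] 85.7459982258064
```

View pics/w10.png

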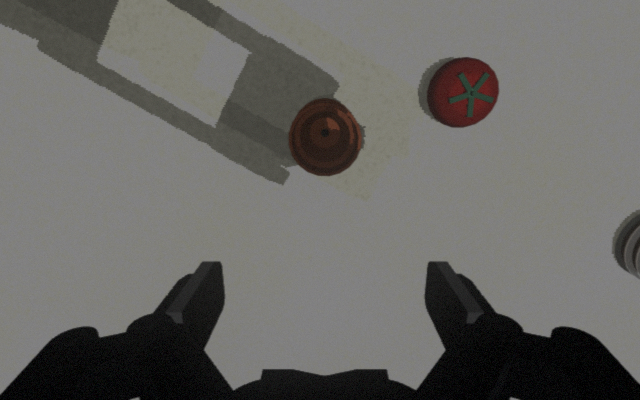

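View pics/s1.png

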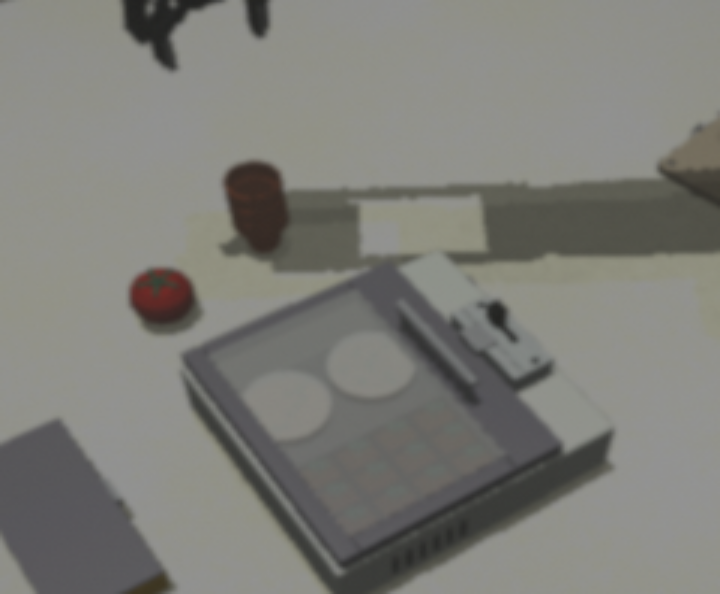

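```bash
python3 -c "
from h import *
plan((545,-55,225),78.2)"
```

```text
shift cm [32.08 -0.99  2.9 ] turn [-0.003 -0.002  0.002]
```

```bash
python3 -m inch '[[[2,0,0],[0,0,0],1],[[6,-0.2,0],[0,0,0],1],[[11,-0.4,0],[0,0,0],1],[[16,-0.5,0],[0,0,0],1],[[21,-0.7,0],[0,0,0],1],[[26,-0.8,1],[0,0,0],1],[[30,-0.9,2],[0,0,0],1],[[32,-1,2.9],[0,0,0],1],[[32,-1,2.9],[0,0,0],1],[[32,-1,2.9],[0,0,0],1]]'; python3 -c "
from h import *
wshot('w11')"
```

```text
time: 16.05
tool_pos: [544.6, -55.7, 225.5]
tcp_rot: [-179.9, 0.0, 78.4]
ft_force: [0.5, -0.2, 0.2]
finger_gap: 85.4
[544.6 -55.7 225.5] [-1.799e+02  1.000e-02  7.844e+01] 85.4319865594843
```

View pics/w11.png

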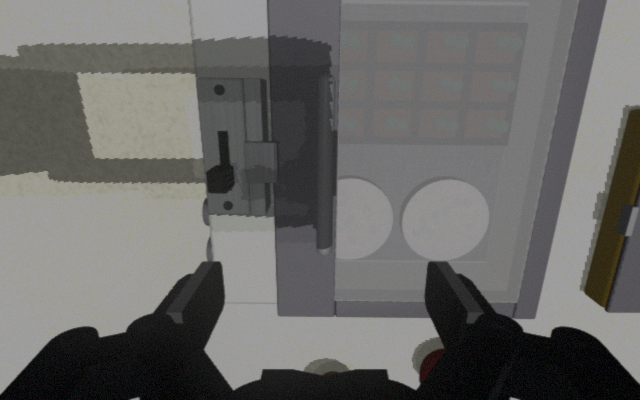

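```bash
python3 - <<'E'
from h import *
m=viewer.camera_model('wrist');T=np.load('pics/w11.npy');Ti=np.linalg.inv(T)
for n,p,z in(('h1',(324.5,73),136),('h2',(324.5,250),136),('hL',(318,160),136),('hR',(331,160),136),('knob',(220,183),130),('lip',(265,160),111)): q=ray(m,*p,z,T);print(n,q.round(1),(Ti@np.append(q,1)).round(1))
h=(ray(m,324.5,73,136,T)+ray(m,324.5,250,136,T))/2;print(h)
im=cv2.imread('pics/w11.png');cv2.imwrite('pics/w11k.png',cv2.convertScaleAbs(cv2.resize(im[60:230,180:350],None,fx=3.4,fy=3.4),alpha=2))
E
```

```text
h1 [561.3  29.5 136. ] [86.8 -0.5 89.5  1. ]
h2 [538.1 -84.7 136. ] [-29.7  -0.4  89.5   1. ]
hL [546.6 -21.4 136. ] [34.  -4.7 89.5  1. ]
hR [554.9 -23.1 136. ] [34.1  3.7 89.5  1. ]
knob [478.1 -24.7 130. ] [ 17.1 -71.1  95.6   1. ]
lip [507.9 -18.4 111. ] [ 29.2 -43.2 114.5   1. ]
[549.66145978 -27.59910527 136.        ]
```

View pics/w11k.png

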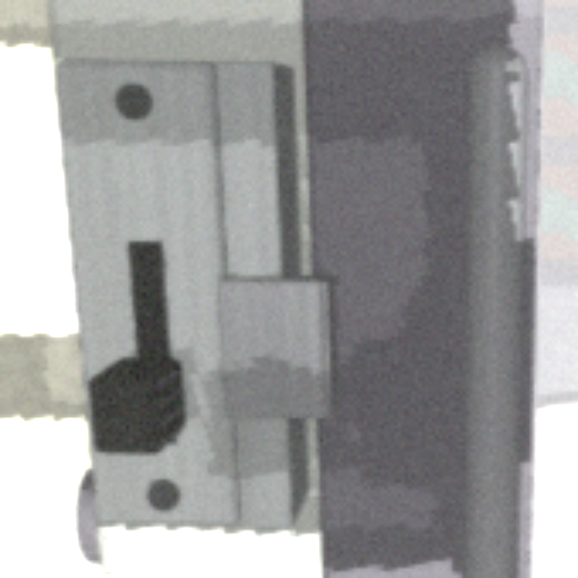

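```bash
python3 -m inch '[[[2.7,0,3],[0,0,0],1],[[2.7,0,6],[0,0,0],1],[[2.7,0,8.5],[0,0,0],1],[[2.7,0,9.8],[0,0,0],1],[[2.7,0,9.8],[0,0,0],0],[[2.7,0,9.8],[0,0,0],0],[[2.7,0,9.8],[0,0,0],0],[[2.7,0,9.8],[0,0,0],0],[[2.7,0,9.8],[0,0,0],0],[[2.7,0,9.8],[0,0,0],0],[[2.7,0,9.8],[0,0,0],0],[[2.7,0,9.8],[0,0,0],0],[[2.7,0,9.8],[0,0,0],0]]' 60; python3 -c "
from h import *
wshot('w12')"
```

```text
time: 17.4
tool_pos: [549.9, -30.3, 129.5]
tcp_rot: [-179.9, 0.0, 78.3]
ft_force: [-11.3, 0.4, 11.2]
finger_gap: 8.7
[549.9 -30.3 129.5] [-1.7989e+02  1.0000e-02  7.8320e+01] 8.701286123505184
```

View pics/w12.png

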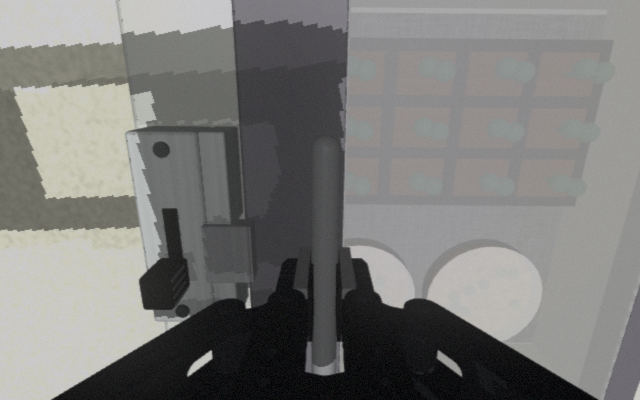

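```bash
python3 -m inch '[[[0,0,-0.2],[0,0,0],0],[[0,0.05,-0.3],[0,0,0],0],[[0,0.1,-0.4],[0,0,0],0],[[0,0.1,-0.4],[0,0,0],0]]'; python3 -m inch '[[[0,0.02,-0.1],[0,0,0],0],[[0,0.05,-0.2],[0,0,0],0],[[0,0.05,-0.2],[0,0,0],0]]';python3 -m inch '[[[0,0.02,-0.1],[0,0,0],0],[[0,0.05,-0.2],[0,0,0],0],[[0,0.05,-0.2],[0,0,0],0]]'
```

```text
time: 17.85
tool_pos: [550.2, -30.4, 131.2]
tcp_rot: [-179.8, 0.0, 78.3]
ft_force: [-6.7, 0.6, -3.9]
finger_gap: 8.5
time: 18.15
tool_pos: [550.8, -30.5, 133.1]
tcp_rot: [-179.8, 0.0, 78.3]
ft_force: [-5.7, 0.9, -3.7]
finger_gap: 8.3
time: 18.45
tool_pos: [551.3, -30.6, 135.1]
tcp_rot: [-179.8, 0.0, 78.3]
ft_force: [-6.1, 1.1, -4.2]
finger_gap: 9.0
```

```bash
python3 -m inch '[[[0,0.02,-0.1],[0,0,0],0],[[0,0.05,-0.2],[0,0,0],0],[[0,0.05,-0.2],[0,0,0],0]]';python3 -m inch '[[[0,0.02,-0.1],[0,0,0],0],[[0,0.05,-0.2],[0,0,0],0],[[0,0.05,-0.2],[0,0,0],0]]';  python3 -c "
from h import *
wshot('w13')"
```

```text
time: 18.75
tool_pos: [551.4, -30.7, 135.6]
tcp_rot: [-179.7, 0.0, 78.3]
ft_force: [-1.2, -0.2, -23.3]
finger_gap: 8.9
time: 19.05
tool_pos: [551.4, -30.7, 136.0]
tcp_rot: [-179.7, 0.0, 78.3]
ft_force: [3.6, 0.6, -36.9]
finger_gap: 8.6
[551.4 -30.7 136. ] [-1.7966e+02  1.0000e-02  7.8310e+01] 8.63760405168741
```

View pics/w13.png

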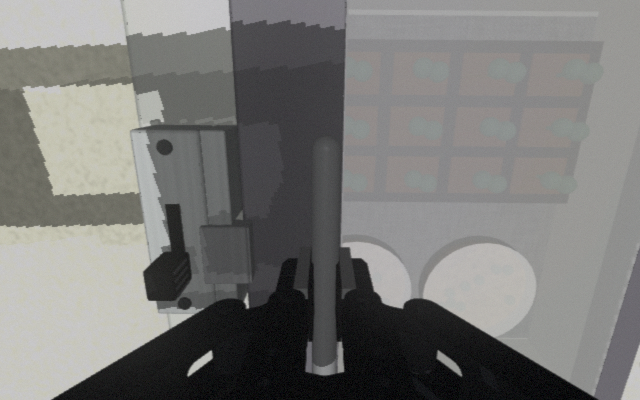

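```bash
python3 -m inch '[[[0,-0.1,0.4],[0,0,0],0],[[0,-0.2,0.8],[0,0,0],0],[[0,-0.3,1.2],[0,0,0],0],[[0,-0.3,1.2],[0,0,0],0],[[0,-0.3,1.2],[0,0,0],0.5],[[0,-0.3,1.2],[0,0,0],0.5],[[0,-0.3,1.2],[0,0,0],0.5],[[0,-0.3,1.2],[0,0,0],0.5],[[0,-0.3,-2],[0,0,0],0.5],[[0,-0.3,-5],[0,0,0],0],[[0,-0.3,-7],[0,0,0],0],[[0,-0.3,-7],[0,0,0],0],[[0,-0.3,-7],[0,0,0],0],[[0,-0.3,-7],[0,0,0],0]]'; python3 -c "
from h import *
wshot('w14')
T=toolT();k=np.array([476.3,-25,0])
for a,b,z in((-29,-2,160),(-29,-2,125),(3,-2,125)):
  p=k+a*T[:3,0]+b*T[:3,1];p[2]=z;print(p);plan(p)"
```

```text
time: 20.5
tool_pos: [550.2, -30.4, 209.0]
tcp_rot: [-179.9, 0.0, 78.3]
ft_force: [-0.8, 0.3, -0.2]
finger_gap: 0.0
[550.2 -30.4 209. ] [-1.799e+02  1.000e-02  7.831e+01] 0.03561435067346119
[468.46710087 -52.99367122 160.        ]
shift cm [-3.86 -7.52  4.89] turn [0. 0. 0.]
[468.46710087 -52.99367122 125.        ]
shift cm [-3.86 -7.51  8.39] turn [0. 0. 0.]
[474.94916077 -21.65706504 125.        ]
shift cm [-0.66 -7.51  8.39] turn [0. 0. 0.]
```

View pics/w14.png

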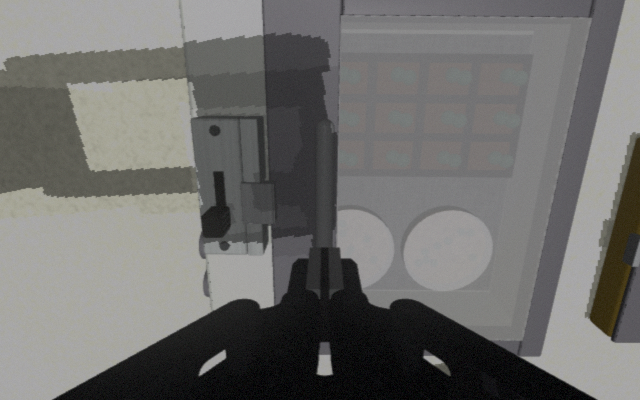

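```bash
python3 -m inch '[[[-2,-4,0],[0,0,0],0],[[-3.9,-7.5,2],[0,0,0],0],[[-3.9,-7.5,4],[0,0,0],0],[[-3.9,-7.5,5],[0,0,0],0],[[-3.9,-7.5,7],[0,0,0],0],[[-3.9,-7.5,8.2],[0,0,0],0],[[-3.9,-7.5,8.2],[0,0,0],0],[[-3.9,-7.5,8.2],[0,0,0],0]]'; python3 -c "
from h import *
wshot('w15')"
```

```text
time: 21.35
tool_pos: [469.8, -53.4, 128.5]
tcp_rot: [-180.0, -0.0, 78.3]
ft_force: [0.2, -0.1, 0.1]
finger_gap: -0.3
[469.8 -53.4 128.5] [-179.97   -0.     78.33] -0.2676824540346124
```

View pics/w15.png

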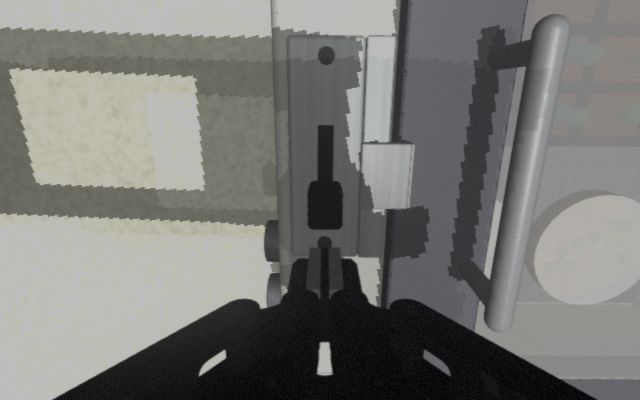

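```bash
python3 -m inch '[[[0,0,0.3],[0,0,0],0],[[0.3,0,0.3],[0,0,0],0],[[0.6,0,0.3],[0,0,0],0],[[0.9,0,0.3],[0,0,0],0],[[1.2,0,0.3],[0,0,0],0],[[1.5,0,0.3],[0,0,0],0],[[1.8,0,0.3],[0,0,0],0],[[2.1,0,0.3],[0,0,0],0],[[2.4,0,0.3],[0,0,0],0],[[2.4,0,0.3],[0,0,0],0]]'; python3 -c "
from h import *
wshot('w16')"
```

```text
time: 22.4
tool_pos: [474.5, -29.7, 125.4]
tcp_rot: [180.0, -0.0, 78.3]
ft_force: [-0.4, -0.6, 0.5]
finger_gap: 0.1
[474.5 -29.7 125.4] [ 1.7999e+02 -1.0000e-02  7.8330e+01] 0.057067525354436946
```

View pics/w16.png

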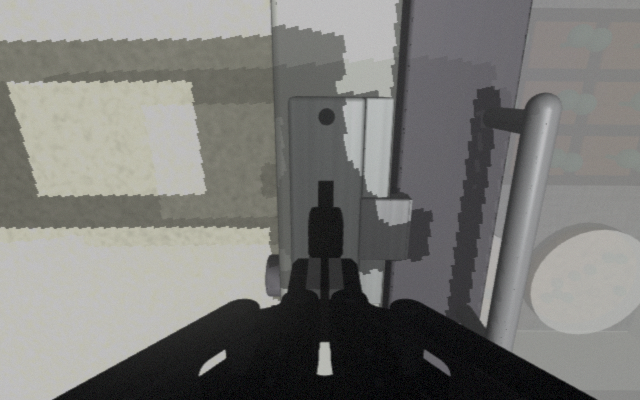

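```bash
python3 -m inch '[[[0.3,0,0],[0,0,0],0],[[0.6,0,0],[0,0,0],0],[[0.8,0,0],[0,0,0],0],[[0.8,0,0],[0,0,0],0]]';  python3 -m inch '[[[0.2,0,0],[0,0,0],0],[[0.3,0,0],[0,0,0],0],[[0.3,0,0],[0,0,0],0]]'
```

```text
time: 22.85
tool_pos: [475.8, -22.5, 125.3]
tcp_rot: [-180.0, 0.1, 78.3]
ft_force: [-0.7, -4.6, 0.3]
finger_gap: 0.0
time: 23.15
tool_pos: [476.0, -21.7, 125.3]
tcp_rot: [-180.0, 0.3, 78.3]
ft_force: [-5.3, -15.7, 3.3]
finger_gap: -0.0
```

```bash
python3 -m inch '[[[-0.5,0,0],[0,0,0],0],[[-2.5,0,0],[0,0,0],0],[[-2.5,0,-3],[0,0,0],0],[[-2.5,0,-6],[0,0,0],0.2],[[-2.5,0,-8.5],[0,0,0],0.5],[[-2.5,0,-8.5],[0,0,0],0.5],[[-2.5,0,-8.5],[0,0,0],0.5]]'; python3 -c "
from h import *
wshot('w17')
T=toolT()
plan((550,-29.5,175),78.35);plan((550,-29.5,129),78.35)"
```

```text
time: 23.85
tool_pos: [471.8, -43.4, 210.6]
tcp_rot: [179.9, -0.0, 78.3]
ft_force: [-0.2, -0.4, -0.3]
finger_gap: 43.2
[471.8 -43.4 210.6] [ 1.7994e+02 -4.0000e-02  7.8330e+01] 43.21686477132967
shift cm [2.94 7.44 3.45] turn [-0.001 -0.001 -0.   ]
shift cm [2.94 7.45 8.05] turn [-0.001 -0.001 -0.   ]
```

View pics/w17.png

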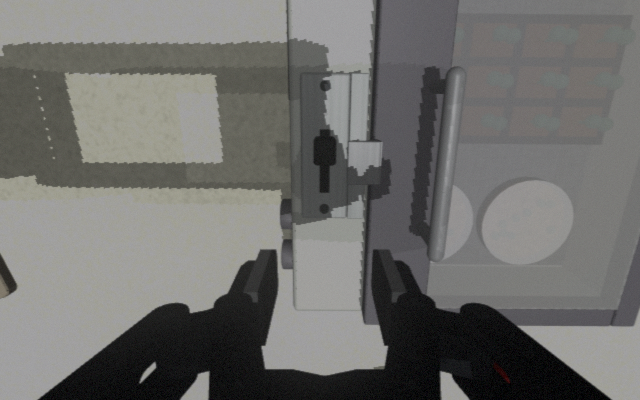

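```bash
python3 - <<'E'
from h import *
m=viewer.camera_model('wrist')
for f,p in(('w15',(325,205)),('w17',(324.5,150))): 
  T=np.load(f'pics/{f}.npy');print(ray(m,*p,130,T))
E
python3 -m inch '[[[1.5,4,0],[0,0,0],0.5],[[2.9,7.4,1],[0,0,0],0.5],[[2.9,7.45,3.5],[0,0,0],0.5],[[2.9,7.45,6],[0,0,0],0.5],[[2.9,7.45,8],[0,0,0],0.5],[[2.9,7.45,8],[0,0,0],0.5],[[2.9,7.45,8],[0,0,0],0.5]]'; python3 -c "
from h import *
wshot('w18')"
```

```text
[476.17845916 -20.51616628 130.        ]
[479.91930329  -2.15663715 130.        ]
time: 24.6
tool_pos: [549.3, -30.1, 129.2]
tcp_rot: [-179.8, -0.0, 78.3]
ft_force: [1.0, -0.1, 1.0]
finger_gap: 42.7
[549.3 -30.1 129.2] [-179.84   -0.     78.32] 42.70313139096765
```

View pics/w18.png

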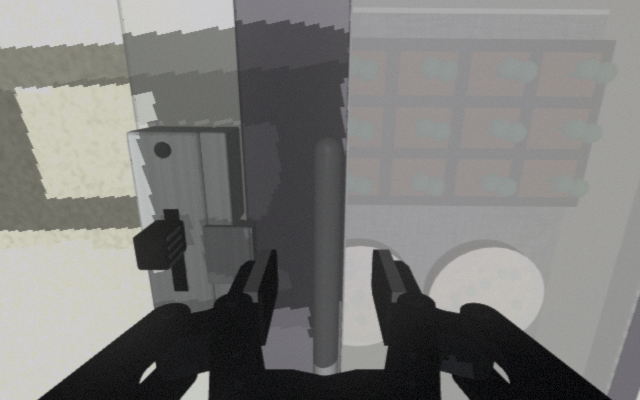

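```bash
python3 -m inch '[[[0,0,0],[0,0,0],0],[[0,0,0],[0,0,0],0],[[0,0,0],[0,0,0],0],[[0,0,0],[0,0,0],0],[[0,0,0],[0,0,0],0],[[0,0,0],[0,0,0],0]]' 80; python3 -m inch '[[[0,0.25,-0.9],[0.05,0,0],0],[[0,0.53,-1.8],[0.1,0,0],0],[[0,0.53,-1.8],[0.1,0,0],0]]'
```

```text
time: 25.25
tool_pos: [549.9, -30.3, 131.8]
tcp_rot: [-180.0, -0.0, 78.3]
ft_force: [-8.7, 1.0, 8.9]
finger_gap: 8.0
time: 25.55
tool_pos: [555.1, -31.4, 149.1]
tcp_rot: [-174.1, -0.0, 78.3]
ft_force: [-8.2, 1.1, -1.8]
finger_gap: 8.0
```

```bash
python3 -m inch '[[[0,0.25,-0.9],[0.05,0,0],0],[[0,0.53,-1.78],[0.1,0,0],0],[[0,0.88,-2.65],[0.15,0,0],0],[[0,1.23,-3.49],[0.2,0,0],0],[[0,2.1,-5.12],[0.3,0,0],0],[[0,2.1,-5.12],[0.3,0,0],0]]'; python3 -c "
from h import *
im=viewer.snapshot('scene');cv2.imwrite('pics/s2.png',cv2.resize(im[60:280,180:420,::-1],None,fx=3,fy=2.7))"
```

```text
time: 26.15
tool_pos: [579.8, -36.7, 195.8]
tcp_rot: [-156.4, 0.0, 78.3]
ft_force: [-13.8, 1.8, 5.1]
finger_gap: 7.4
```

View pics/s2.png

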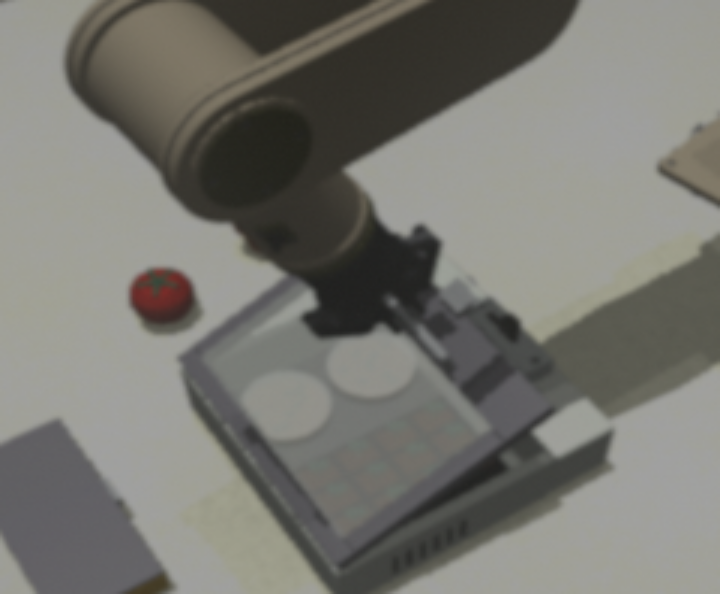

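```bash
python3 -m inch '[[[0,0.15,-0.9],[0.05,0,0],0],[[0,0.4,-1.78],[0.1,0,0],0],[[0,1.08,-3.49],[0.2,0,0],0],[[0,1.95,-5.15],[0.3,0,0],0],[[0,2.82,-6.48],[0.385,0,0],0],[[0,2.82,-6.48],[0.385,0,0],0],[[0,2.82,-6.48],[0.385,0,0],0]]'; python3 -c "
from h import *
im=viewer.snapshot('scene');cv2.imwrite('pics/s3.png',cv2.resize(im[60:280,180:420,::-1],None,fx=3,fy=2.7))
wshot('w19')
T=toolT();print('grasp pt',T[:3,3]-6*T[:3,2], telemetry.sense()['ft_force'])"
```

```text
time: 26.9
tool_pos: [631.1, -47.8, 244.0]
tcp_rot: [-134.8, 0.0, 78.3]
ft_force: [-2.7, -3.7, -1.3]
finger_gap: 7.7
[631.4 -47.8 244.2] [-1.3497e+02  5.0000e-02  7.8260e+01] 7.778046226462438
grasp pt [635.67456747 -48.73336453 248.58446214] [-0.48669763 -5.95092161 -8.06035616]
```

View pics/s3.png

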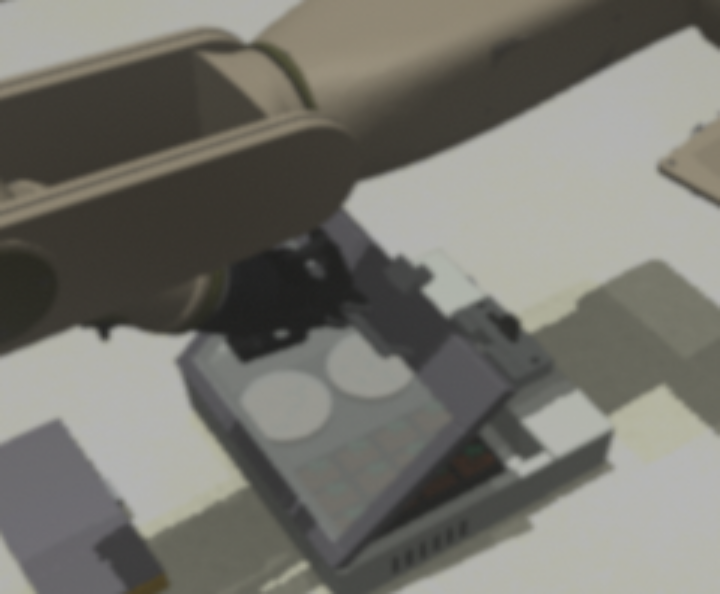

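View pics/w19.png

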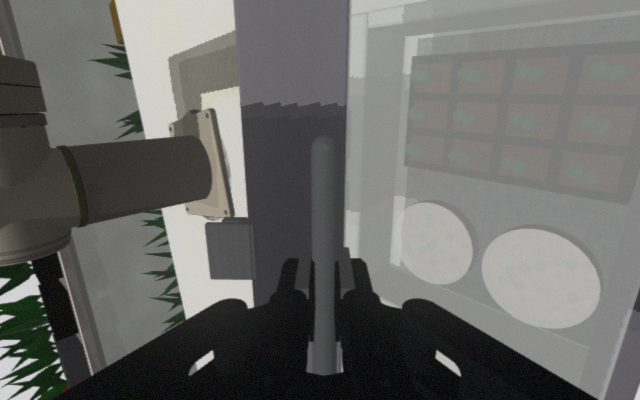

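```bash
python3 -m inch '[[[0,0,0],[0,0,0],0],[[0,0,0],[0,0,0],0],[[0,0,0],[0,0,0],0],[[0,0,0],[0,0,0],0],[[0,0,0],[0,0,0],0]]'; python3 -c "
from h import *
im=viewer.snapshot('top');cv2.imwrite('pics/t2.png',im[:,:,::-1])"
```

```text
time: 27.5
tool_pos: [631.5, -47.8, 244.3]
tcp_rot: [-135.1, 0.0, 78.3]
ft_force: [2.0, -5.9, -9.9]
finger_gap: 7.6
```

View pics/t2.png

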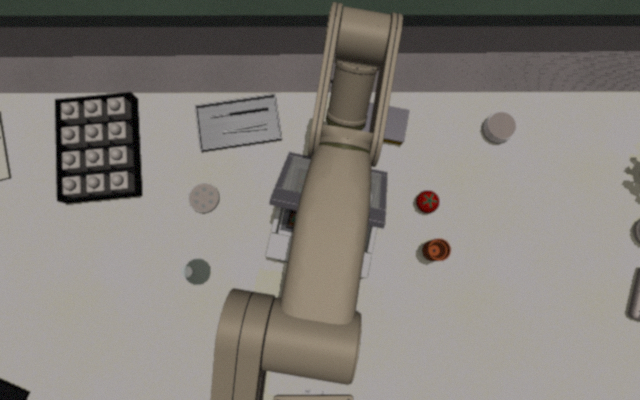

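Stack at (436,250) px stands, while the tomato, dish and flask are at the same pixels as at the start. The cover is held open and steady. Handing in.

```bash
python3 -c "
from bench import r,telemetry
r.hand_in();s=telemetry.sense();print(s['time'],s['tool_pos'],s['tcp_rot'],s['ft_force'],s['finger_gap'])"
```

```text
the job is handed in; nothing more can be done
the job is handed in; nothing more can be done
```

The job is done and handed in after 27.5 s; I ended holding the cover open at about 45°.

- **Pots:** I nested both pots from the cover into the bench pot. The second seated within about 1 mm of the expected height, and the pictures show one upright stack of three.
- **Tug:** Before touching the catch I lifted the cover by its handle. It rose about 6 mm and then stopped hard at about 37 N, so it was caught, and I set it down again.
- **Catch:** I pushed the thumb slide until it stopped against about 16 N. The camera gave about 18.7 mm of travel, a little under the stated 20 mm but within its 2 mm error. The cover then lifted freely.
- **Cover:** I took the handle again at 80 N grip. At the end the tool was turned 45° from vertical and the handle was about 249 mm above the bench (248 mm expected at 45°). The wrist force was about 12 N and steady.
- **Left alone:** In the last top picture the tomato, dish and flask had not moved.

**Checks that disagreed or failed:**
- The top and wrist cameras differed by up to about 6 mm on the pots and 4 mm on the slide knob. I corrected each position from close-up pictures.
- I could not read the state after hand-in, so there is no check of the second that follows.

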